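# Back the flask press off one turn

## Robot

A 6-joint arm with a two-finger parallel gripper is mounted at the origin on a cart in front of the work surface, level with it; the furniture and walls round the work are solid. World frame = base frame: x ahead of the robot, y to its left, z up, the work surface at z = 0. Lengths are in mm, angles in degrees, forces in N, time in s.
With the tool pointing down it reaches from about 300 to 850 mm from the base axis. Payload 4.2 kg.
Tool frame: the origin (TCP) lies between the finger pads; the fingertips stand ahead of it and the grasp point (between the pads) lies 8 mm behind it (env.tip_reach is the x of the fingertips in the tool frame, in mm); x points along the fingers, y is the direction in which the jaws open and shut, and the axes are right-handed (so a half turn about x gives the same grasp; the last joint's range is limited). The gripper opens to 91 mm and grips with 3 to 60 N. Pads are 32 mm wide; open, the fingers measure 118 mm over their backs; the gripper's body (76 mm by 178 mm) begins 60 mm behind the grasp point.
Start: joints at [-78.209, 18.312, 89.639, -0, 72.044, -1.146], TCP at [128.736, -560.419, 224.976] pointing down, gripper open.
Joint ranges: [-177.97, 177.97], [-48.28, 115.42], [12.27, 149.76], [-77.06, 257.06], [2.81, 150.46], [-146.56, 146.56]. Speed limits (degrees/s): [147.25, 147.25, 180, 180, 180, 180].

## Interface

Orientations are given as [roll, pitch, yaw] about the fixed x, y, z axes, in that order (R = Rz(yaw) Ry(pitch) Rx(roll)).
In Python, from workcell import env, cams gives the robot as it stands.
- The arm moves only by the tool arm_command, never from a script. Its argument "deltas" is a list of rows, each a list of 3 entries, a list of its own where there are three numbers: the opening, from 0 (shut) to 1 (fully open), then the shift along the world's x, y, z in mm, then the turn about the world's z in rad. A call has 1 to 20 rows; each row is the pose to reach, as a shift and turn from the pose commanded when the call began; what a row does not reach only later rows make up. A row lasts 1/10 s, in which the tool goes at most 50 mm and 8.59 degrees, less where a joint would pass 70% of its speed; a pose out of reach is approached as far as the arm can. A call with a gripper value outside its range is refused whole. The fingers move at their own pace and stop on an object; "grip_force" is the grip in N (left out, the last holds). Time passes only in rows, so rows that repeat a pose let the fingers close. It gives the time, the measured TCP pose, the force and the opening at its end, in the units of the state.
- env.state(): the state, without advancing time (a new reading comes with each control period).
- cams.grab_frame(name): name is "scene" or "top"; returns a dict with "img" (480x640x3 uint8, red, green, blue), "K" (3x3 intrinsics, pixels), "dist" ([k1, k2, p1, p2, k3] as OpenCV has them; the pictures are not rectified), "rvec" (rotation vector, rad) and "tvec" (3), from world to camera coordinates, as OpenCV has them. Camera axes: x right, y down, z forward; pixel columns grow to the right and rows downward; lengths in mm; the calibration is good to about 2 mm. A picture is of the moment at which its call begins. There is no depth.
- env.job_done(): hands the job in, once; it reports no verdict.
Trained networks look in a picture, given as the dict that the camera call returned (one of the last four; its "shot" number tells which), for a name from the list of things; names that differ only in an ending like _2 or _b are one class to them, and where a whole thing is asked for, a point or a joint stands for the part that bears it (a point fixed in the world has none). Each returns a list of dicts, best first, with "conf" (0 to 1); they miss things now and then, are a little off and sometimes report something else, mostly with a low value. They report only what shows in the picture. A call takes as long as a camera call.
- cams.silhouettes(picture, name): "region" (480x640 bool, what is visible of it) and "centre" ([column, row] in pixels, amid what is visible of it).
The state is a dict: "time_s": time; "qpos": joint angles; "qvel": joint speeds; "effort": joint torques, N m; "ee_pos": TCP position; "ee_rot": TCP orientation; "force": force on the tool from outside, world axes, zero at the start; "torque": the same for the moment, N m; "gripper_width": finger opening in mm.
Only numpy, scipy, OpenCV 4.12 (cv2) and the standard library are available. Lean on these libraries where they do the work, as an engineer would, in place of code of your own. Each camera call takes 0.05 s, during which the arm holds its last target.

## Task

The small flask press on the worktop is screwed down on a closed brass flask. Take the pressure off by turning its hand wheel exactly one full turn anticlockwise (seen from above): with the fingertips push the upright handle on the rim round, without gripping it between the fingers, until it stands at the fixed pointer again. Then move clear, and leave the loose things round about where they are.

Things in the scene. Friction and masses are not known exactly. Their poses are not given: they have to be found in the camera images.
- press: Grey bench press standing fixed on the worktop: round foot 150 mm across and 18 high, two steel columns (at y = +-55 mm), bridge across them with its top at 134 mm (column nuts to 143), brass flask between foot and platen, and a horizontal hand wheel on top. It does not move when pushed. Origin: centre of the foot's underside, z up; the wheel turns about its z axis. The pointer lies on its -x side.
- wheel_center (a point): Centre of the hand wheel, on its axis, in the middle plane of the rim, 155 mm above the worktop at the start. Rim: dark steel ring of 60 mm radius and 12 mm thick (its top 6 mm above this point), three spokes in the same plane, hub 34 mm across reaching 13 mm above this point. The point's x and y axes turn with the wheel. It rises 6 mm in one turn of the wheel, as the screw backs off.
- handle_top (a point): Top of the upright black handle that stands on the rim at the end of a spoke, 60 mm from the wheel's axis. The handle is 20 mm thick and free-standing from 9 mm above the rim's middle plane up to this point (52 mm above that plane). It goes round and rises with the rim.
- grip: The handle's black round grip, 20 mm thick and 41 high, origin at the centre of its lower end. It revolves freely on its own upright pin, as crank handles do, so a finger can push it round without sticking. Its four quarters, going round, are called grip_side0 to grip_side3 (0 is opposite 2, 1 opposite 3).
- pointer (a point): Top of the fixed steel pointer, a narrow upright nose 79 mm from the wheel's axis, just outside the rim; it ends 3 mm above the rim's middle plane at the start, thus below the rim's top. At the start the handle stands exactly at it (same direction from the axis), and after one full turn again.
- wheel (a joint): Angle of the hand wheel in rad: 0 at the start (screwed down, it will not turn below 0), grows anticlockwise seen from above, 6.283 after one full turn, stop at 8.2. About 4 to 6 N on the handle turn it, and friction keeps it where it is left, without coasting.
- stone_model: cream plaster jaw model, 57x68x28, loose, right of the press; origin under its centre
- tub: round putty tub, 71 across, 61 high, loose, behind the press; origin under its centre
- bur_stand: round bur stand with small upright burs, 54 across, 62 high, loose, behind the press; origin under its centre
- jar: small glaze jar with black lid, 41 across, 35 high, loose, far right; origin under its centre
- white_model: white plaster jaw model, 57x66x28, loose, left of the press near the worktop's front edge; origin under its centre

How it is judged:
By the outcome, as a careful person would: the job done as asked, in the order asked, and still so for the second after the job is handed in, with the robot touching nothing.
It also fails if it takes over 45 s, if anything falls off the work surface, if the arm or the gripper's body presses on something with over 40 N, if the wrist force passes 120 N, or if a joint passes its speed limit or range.

## Working session

There is one attempt and no reset: what is moved stays moved. The work goes in short steps, Python scripts to look and compute and a tool call to move; the robot and the scene stay as the last step left them, time stands still between calls to the robot, and variables do not carry over. Pictures are saved under pics/ and viewed, and the job is handed in when it is done.

Besides the shell and the picture viewer there is one more tool, called by a JSON object that holds its "api" and its "payload", one argument or row to a line. arm_command: Moves the arm, as the interface text tells. Its arguments: {"type":"object","properties":{"deltas":{"type":"array","items":{"type":"array"}},"grip_force":{"type":"number"}},"required":["deltas"]}

```bash
mkdir -p pics; cat > h.py <<'E'
import numpy as np,cv2
from workcell import env,cams
def ray(f,uv):
    K=np.array(f["K"],float);d=np.array(f["dist"],float)
    n=cv2.undistortPoints(np.array([[uv]],float),K,d)[0,0]
    R=cv2.Rodrigues(np.array(f["rvec"],float))[0];t=np.array(f["tvec"],float).ravel()
    return -R.T@t,R.T@np.array([n[0],n[1],1.])
def atz(f,uv,z):
    o,v=ray(f,uv);return o+v*(z-o[2])/v[2]
def proj(f,P):
    return cv2.projectPoints(np.array(P,float).reshape(-1,1,3),np.array(f["rvec"],float),np.array(f["tvec"],float),np.array(f["K"],float),np.array(f["dist"],float))[0].reshape(-1,2)
def save(f,n): cv2.imwrite("pics/"+n,f["img"][:,:,::-1])
E
python3 - <<'E'
from h import *
print(env.state(), env.tip_reach)
for c in ("top","scene"):
    f=cams.grab_frame(c);save(f,c+"0.png")
    print(c,"cam at",ray(f,(320,240))[0])
    for n in ("press","wheel","handle_top","grip","stone_model","tub","bur_stand","jar","white_model"):
        for r in cams.silhouettes(f,n)[:2]:
            ys,xs=np.where(r["region"])
            print(c,n,round(r["conf"],2),r["centre"],(xs.min(),xs.max(),ys.min(),ys.max()) if len(xs) else None)
E
```

```text
{'time_s': 0.0, 'qpos': array([-7.82091136e+01,  1.83518404e+01,  8.97066008e+01, -2.17666318e-03,
        7.20425150e+01, -1.14741465e+00]), 'qvel': array([-0.07917185, -0.04441912,  0.03241923, -0.00134586,  0.04913257,
       -0.049431  ]), 'effort': array([ 2.38963323e-03, -4.12458086e+01, -2.31976891e+01,  7.30707217e-02,
        4.59640310e-02, -1.34986253e-04]), 'ee_pos': array([ 128.61982293, -559.93672557,  224.11693601]), 'ee_rot': array([-89.97310597,  89.89902256, 102.96586797]), 'force': array([-0.71833676,  0.84509228,  0.34564332]), 'torque': array([ 0.00299964,  0.01728608, -0.03940448]), 'gripper_width': 91.28324815932824} 11.0
top cam at [ 330.2453101  -290.37783203 1588.57603456]
top press 0.88 [317.9, 270.9] (np.int64(287), np.int64(345), np.int64(240), np.int64(303))
top wheel 0.9 [322.6, 264.5] (np.int64(289), np.int64(343), np.int64(241), np.int64(295))
top handle_top 0.88 [318.3, 266.2] (np.int64(289), np.int64(344), np.int64(240), np.int64(295))
top handle_top 0.59 [287.1, 201.8] (np.int64(280), np.int64(298), np.int64(190), np.int64(211))
top stone_model 0.8
[... 753 characters left out ...]
4(341), np.int64(239), np.int64(246))
scene wheel 0.59 [328.5, 237.2] (np.int64(324), np.int64(338), np.int64(225), np.int64(246))
scene handle_top 0.7 [329.2, 234.4] (np.int64(324), np.int64(338), np.int64(225), np.int64(247))
scene tub 0.78 [362.2, 248.4] (np.int64(352), np.int64(377), np.int64(234), np.int64(266))
scene bur_stand 0.61 [336.4, 245.5] (np.int64(327), np.int64(341), np.int64(238), np.int64(245))
scene bur_stand 0.3 [214.6, 274.2] (np.int64(206), np.int64(230), np.int64(262), np.int64(281))
scene jar 0.54 [407.8, 339.6] (np.int64(398), np.int64(416), np.int64(330), np.int64(352))
scene white_model 0.5 [363.6, 247.5] (np.int64(352), np.int64(376), np.int64(236), np.int64(264))
```

```bash
python3 - <<'E'
import cv2
a=cv2.imread("pics/top0.png");b=cv2.imread("pics/scene0.png")
cv2.imwrite("pics/top0c.png",cv2.resize(a[170:340,190:460],None,fx=2.9,fy=2.9,interpolation=cv2.INTER_CUBIC))
cv2.imwrite("pics/scene0c.png",cv2.resize(b[200:380,190:450],None,fx=3,fy=3,interpolation=cv2.INTER_CUBIC))
cv2.imwrite("pics/top0w.png",cv2.resize(a[230:310,275:355],None,fx=7,fy=7,interpolation=cv2.INTER_CUBIC))
E
```

```text
(no output)
```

View pics/top0c.png

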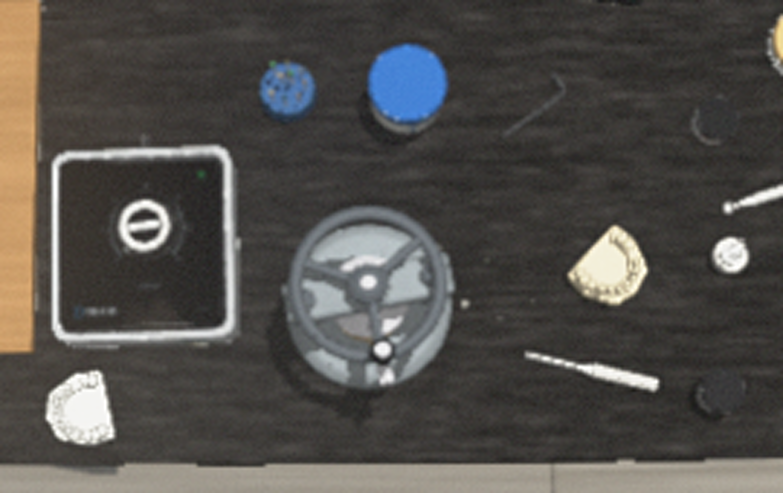

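View pics/scene0.png

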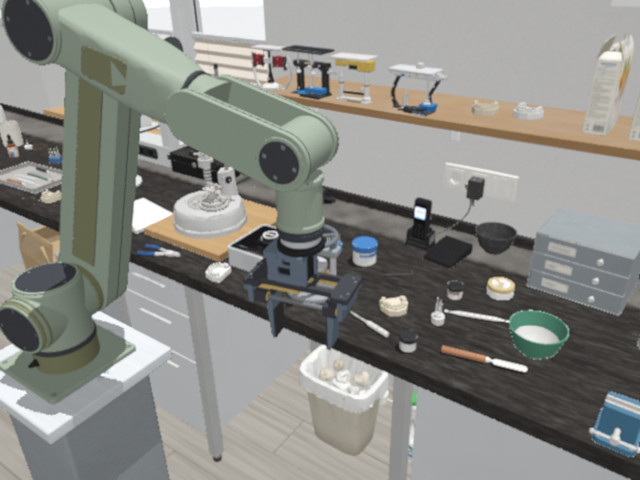

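View pics/top0w.png

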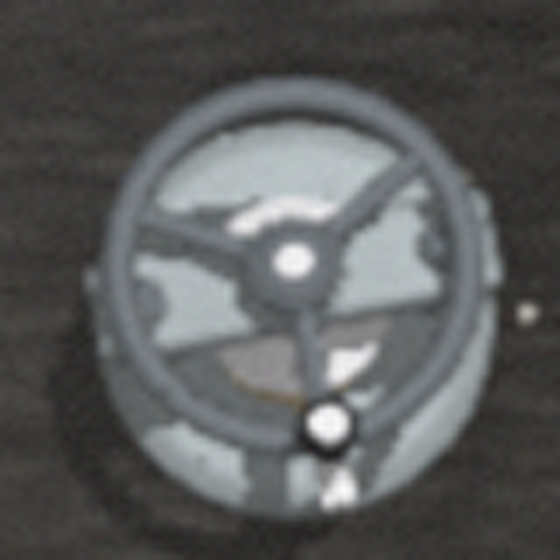

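View pics/scene0c.png

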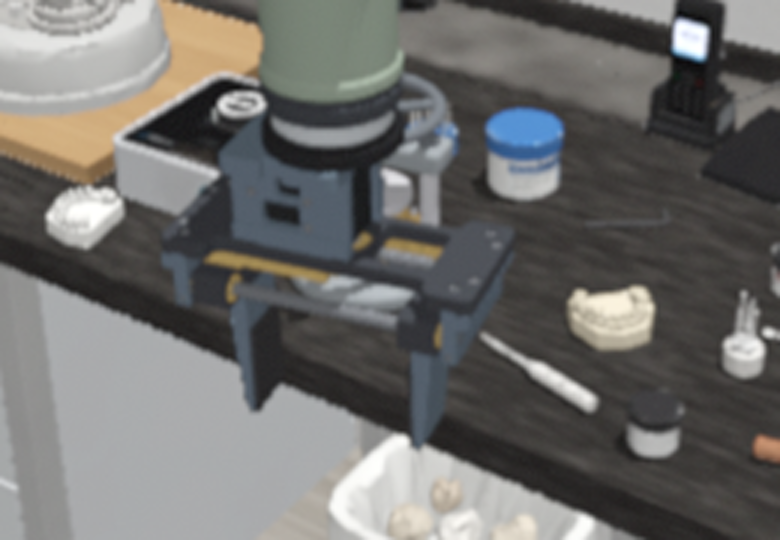

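View pics/top0.png

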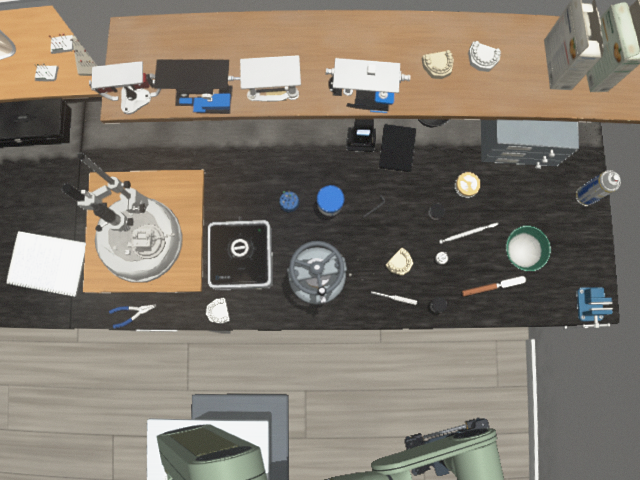

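The top view shows the wheel hub at about (317,267), the handle top at about (322,290.5) and the pointer just beyond it at about (323.5,299). Nothing tall stands close to the wheel. The tub and bur stand are behind it.

```bash
python3 - <<'E'
from h import *
f=cams.grab_frame("top")
# rim fit: dark ring ellipse; simple: measured pixels
hub=atz(f,(316.7,267.3),168);ht=atz(f,(321.7,290.5),207);
print("hub",hub,"handle",ht,"d",np.hypot(*(ht-hub)[:2]),np.degrees(np.arctan2(*(ht-hub)[1::-1])))
a=f["img"]
# optimise: rim outline; outer rim radius unknown; test overlay
best=hub[:2]
th=np.linspace(0,2*np.pi,200)
def ring(c,r,z): return proj(f,np.c_[c[0]+r*np.cos(th),c[1]+r*np.sin(th),np.full(200,z)])
s=8
im=cv2.resize(a[230:310,275:355,::-1],None,fx=s,fy=s,interpolation=cv2.INTER_CUBIC)
def dr(p,col):
    q=((p-[275,230]+.5)*s).astype(int)
    cv2.polylines(im,[q.reshape(-1,1,2)],False,col,1)
dr(ring(best,66,155),(0,0,255));dr(ring(best,54,155),(0,0,255));dr(ring(best,75,18),(0,255,0))
dr(ring(ht[:2],10,207),(255,0,255))
dr(ring(best,17,168),(0,255,255))
cv2.imwrite("pics/ov.png",im)
for n,z in(("tub",61),("bur_stand",62),("white_model",14),("stone_model",14)):
    r=[x for x in cams.silhouettes(f,n)][0]
    print(n,r["centre"],atz(f,r["centre"],z))
print("box corner",atz(f,(272,220),60),atz(f,(272,288),60),"shelf edge",atz(f,(320,120),300))
E
```

```text
hub [ 524.10156827 -288.97980874  168.        ] handle [ 465.06454061 -300.13728634  207.        ] d 60.08210998796664 -169.29783035188876
tub [328.3, 200.7] [ 713.01060025 -320.12379808   61.        ]
bur_stand [288.5, 202.7] [ 708.17508155 -216.73009288   62.        ]
white_model [288.7, 202.7] [ 720.05388498 -214.95051589   14.        ]
stone_model [398.6, 263.7] [ 553.1167548  -504.73700683   14.        ]
box corner [ 662.97771668 -174.00380924   60.        ] [ 486.4704366  -175.04039589   60.        ] shelf edge [ 841.42916717 -298.73367221  300.        ]
```

View pics/ov.png

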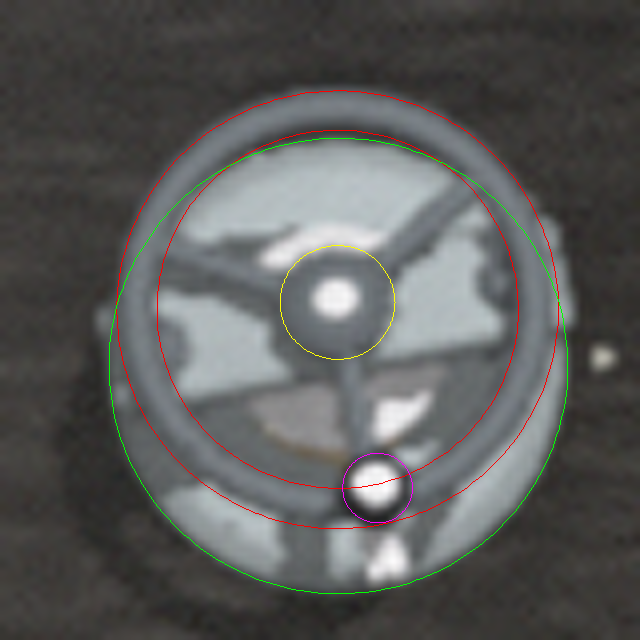

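{"api": "arm_command", "payload": {
  "deltas": [
    [0,[0,0,50],-0.14],
    [0,[33,30,60],-0.29],
    [0,[66,60,60],-0.43],
    [0,[99,90,60],-0.58],
    [0,[132,120,60],-0.72],
    [0,[165,150,60],-0.87],
    [0,[198,180,60],-1.01],
    [0,[231,210,60],-1.16],
    [0,[264,240,60],-1.3],
    [0,[297,270,60],-1.45],
    [0,[329,297,60],-1.45],
    [0,[329,297,60],-1.45],
    [0,[329,297,60],-1.45]
  ],
  "grip_force": 40
}}

```text
time_s: 2.55
ee_pos: [458.1, -262.8, 284.8]
ee_rot: [85.9, 89.9, -164.1]
force: [-0.9, 0.0, -1.1]
gripper_width: 0.3
```

```bash
python3 - <<'E'
from h import *
s=env.state();print({k:np.round(v,2) for k,v in s.items()})
for c in("top","scene"):
    f=cams.grab_frame(c);save(f,c+"1.png")
    cv2.imwrite("pics/%s1c.png"%c,cv2.resize(f["img"][190:330,240:420,::-1],None,fx=4,fy=4,interpolation=cv2.INTER_CUBIC))
E
```

```text
{'time_s': np.float64(2.55), 'qpos': array([-3.1060e+01,  1.2190e+01,  8.9520e+01, -4.0000e-02,  7.8330e+01,
        1.2892e+02]), 'qvel': array([-2.47, -0.61,  0.7 , -0.32,  0.04, -0.04]), 'effort': array([ 1.320e+00, -3.598e+01, -2.440e+01,  1.100e-01, -1.200e-01,
        3.000e-02]), 'ee_pos': array([ 458.12, -262.75,  284.77]), 'ee_rot': array([  85.87,   89.95, -164.09]), 'force': array([-0.9 ,  0.02, -1.15]), 'torque': array([ 0.12,  0.  , -0.02]), 'gripper_width': np.float64(0.33)}
```

View pics/top1c.png

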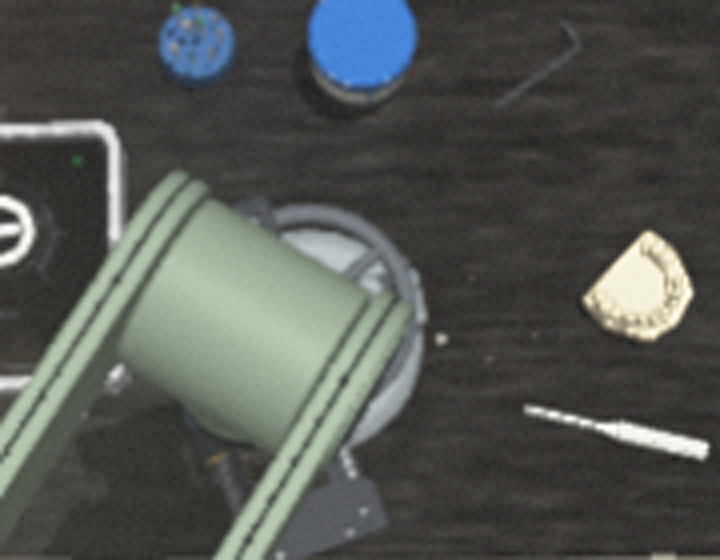

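View pics/scene1c.png

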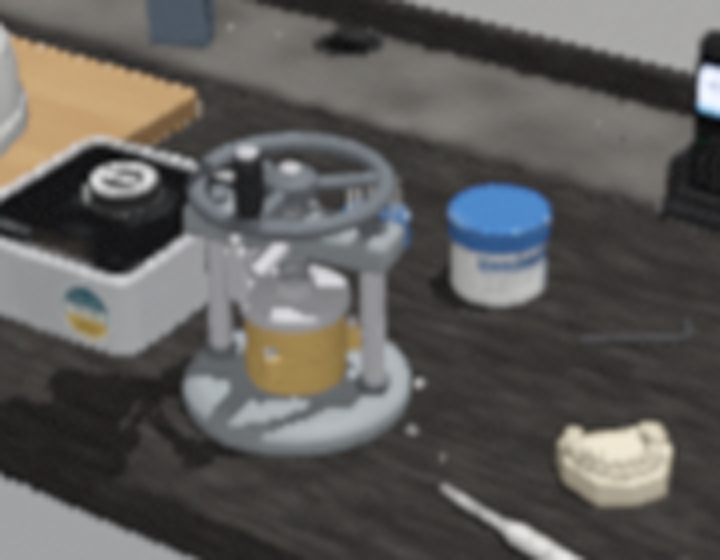

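View pics/scene1.png

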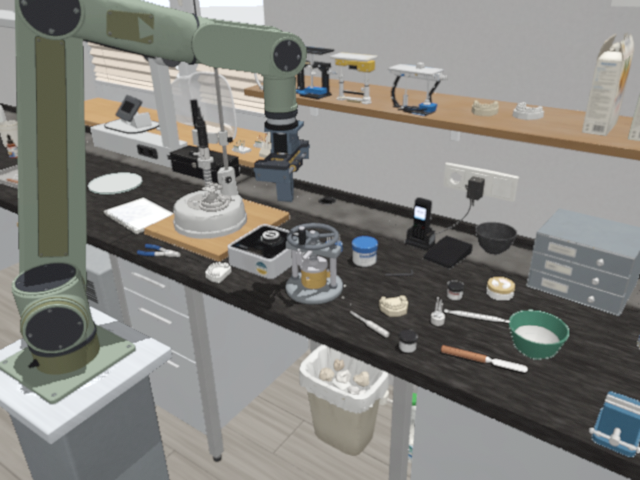

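```bash
python3 - <<'E'
from h import *
f=cams.grab_frame("scene")
C=np.array([524.3,-289.])
print(proj(f,[[458,-263,274],[458,-263,285],[465,-300,207],[524.3,-289,168],[524.3,-289,155]]))
E
```

```text
[[284.94486376 199.78901989]
 [284.71878491 195.49091404]
 [300.32549541 227.95376636]
 [311.58255683 231.71154391]
 [311.71416097 236.30535626]]
```

```bash
cat >> h.py <<'E'
C=np.array([525.,-289.5])
def T(th,nang,D,r=60):
    a=np.radians(-169.3+th);n=np.radians(nang)
    return C+r*np.array([np.cos(a),np.sin(a)])-D*np.array([np.cos(n),np.sin(n)])
E
python3 - <<'E'
from h import *
p0=np.array([457.74,-263.42]);a0=-160.1
A=lambda th:-160+0.95*th
print("call1");
for th in list(range(0,109,6)):
    t=T(th,A(th)+90,26)-p0;print(th,np.round(t,0),round(np.radians(A(th)-a0),2))
E
```

```text
call1
0 [ -1. -13.] 0.0
6 [ -1. -20.] 0.1
12 [ -2. -27.] 0.2
18 [ -1. -34.] 0.3
24 [  0. -41.] 0.4
30 [  2. -48.] 0.5
36 [  5. -55.] 0.6
42 [  8. -61.] 0.7
48 [ 12. -67.] 0.8
54 [ 17. -72.] 0.9
60 [ 22. -77.] 1.0
66 [ 28. -81.] 1.1
72 [ 34. -85.] 1.2
78 [ 40. -88.] 1.3
84 [ 47. -90.] 1.39
90 [ 53. -92.] 1.49
96 [ 60. -93.] 1.59
102 [ 67. -93.] 1.69
108 [ 74. -93.] 1.79
```

{"api": "arm_command", "payload": {
  "deltas": [
    [0,[0,0,-45],0],
    [0,[0,0,-80],0],
    [0,[0,0,-94],0],
    [0,[0,0,-94],0],
    [0,[0,-6,-94],0],
    [0,[-1,-13,-94],0],
    [0,[-1,-20,-94],0.1],
    [0,[-2,-27,-94],0.2],
    [0,[-1,-34,-94],0.3],
    [0,[0,-41,-94],0.4]
  ]
}}

```text
time_s: 3.7
ee_pos: [457.1, -304.1, 192.6]
ee_rot: [-40.3, 89.9, 92.7]
force: [-2.6, 5.4, 4.2]
gripper_width: 0.4
```

```bash
python3 - <<'E'
from h import *
f=cams.grab_frame("scene");save(f,"s2.png")
cv2.imwrite("pics/s2c.png",cv2.resize(f["img"][140:300,220:380,::-1],None,fx=3.7,fy=3.7,interpolation=cv2.INTER_CUBIC))
E
```

```text
(no output)
```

View pics/s2c.png

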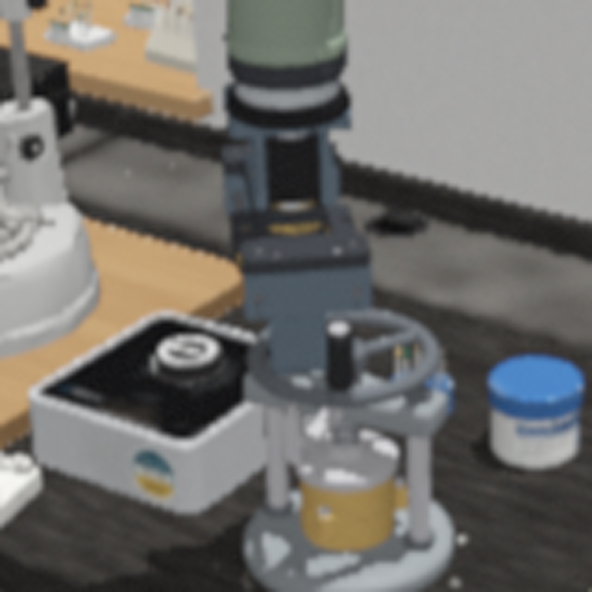

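The finger is behind the handle and pushing it with about 6 N. I'll keep going.

```bash
python3 - <<'E'
from h import *
A=lambda th:-160+0.95*th
p0=np.array([457.74,-304.42]);a0=-160.1+np.degrees(.4)
for th in list(range(30,145,6)):
    t=T(th,A(th)+90,26)-p0;print(th,np.round(t,0),round(np.radians(A(th)-a0),2))
E
```

```text
30 [ 2. -7.] 0.1
36 [  5. -14.] 0.2
42 [  8. -20.] 0.3
48 [ 12. -26.] 0.4
54 [ 17. -31.] 0.5
60 [ 22. -36.] 0.6
66 [ 28. -40.] 0.7
72 [ 34. -44.] 0.8
78 [ 40. -47.] 0.9
84 [ 47. -49.] 0.99
90 [ 53. -51.] 1.09
96 [ 60. -52.] 1.19
102 [ 67. -52.] 1.29
108 [ 74. -52.] 1.39
114 [ 81. -51.] 1.49
120 [ 88. -49.] 1.59
126 [ 94. -46.] 1.69
132 [100. -43.] 1.79
138 [106. -39.] 1.89
144 [111. -35.] 1.99
```

{"api": "arm_command", "payload": {
  "deltas": [
    [0,[2,-7,0],0.1],
    [0,[5,-14,0],0.2],
    [0,[8,-20,0],0.3],
    [0,[12,-26,0],0.4],
    [0,[17,-31,0],0.5],
    [0,[22,-36,0],0.6],
    [0,[28,-40,1],0.7],
    [0,[34,-44,1],0.8],
    [0,[40,-47,1],0.9],
    [0,[47,-49,1],0.99],
    [0,[53,-51,1],1.09],
    [0,[60,-52,1],1.19],
    [0,[67,-52,2],1.29],
    [0,[74,-52,2],1.39],
    [0,[81,-51,2],1.49],
    [0,[88,-49,2],1.59],
    [0,[94,-46,2],1.69],
    [0,[100,-43,2],1.79],
    [0,[106,-39,2],1.89],
    [0,[111,-35,2],1.99]
  ]
}}

```text
time_s: 5.75
ee_pos: [567.9, -342.4, 194.4]
ee_rot: [18.9, 89.7, -94.1]
force: [-3.5, -4.3, 0.7]
gripper_width: 0.1
```

```bash
python3 - <<'E'
from h import *
f=cams.grab_frame("scene");save(f,"s3.png")
cv2.imwrite("pics/s3c.png",cv2.resize(f["img"][140:300,220:380,::-1],None,fx=3.7,fy=3.7,interpolation=cv2.INTER_CUBIC))
A=lambda th:-160+0.95*th
p0=np.array([457.74+111,-304.42-35]);a0=-160.1+np.degrees(2.39)
for th in list(range(150,199,6)):
    t=T(th,A(th)+90,26)-p0;print(th,np.round(t,0),round(np.radians(A(th)-a0),2))
E
```

```text
150 [5. 5.] 0.1
156 [ 9. 11.] 0.2
162 [13. 16.] 0.3
168 [16. 23.] 0.4
174 [18. 29.] 0.5
180 [20. 36.] 0.6
186 [21. 42.] 0.7
192 [22. 49.] 0.8
198 [21. 56.] 0.89
```

View pics/s3c.png

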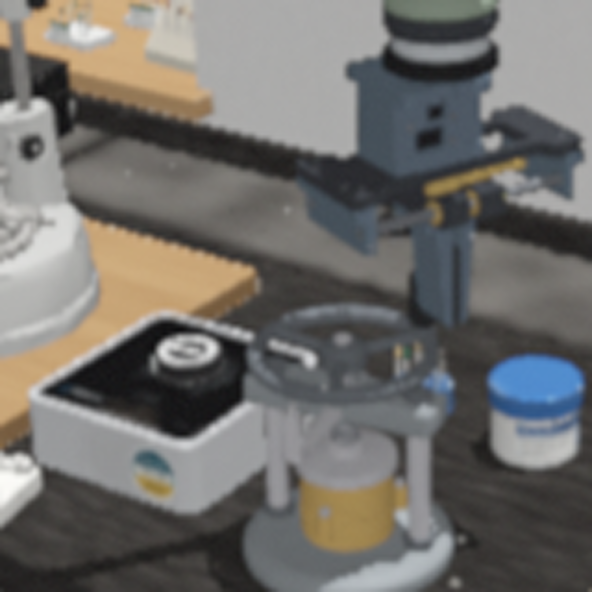

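{"api": "arm_command", "payload": {
  "deltas": [
    [0,[5,5,0],0.1],
    [0,[9,11,0],0.2],
    [0,[13,16,0],0.3],
    [0,[16,23,1],0.4],
    [0,[18,29,1],0.5],
    [0,[20,36,1],0.6],
    [0,[21,42,1],0.7],
    [0,[22,49,1],0.8],
    [0,[22,49,1],0.8]
  ]
}}

```text
time_s: 6.7
ee_pos: [592.0, -292.2, 195.3]
ee_rot: [25.5, 89.7, -41.9]
force: [2.5, -4.1, 0.4]
gripper_width: 0.6
```

```bash
python3 - <<'E'
from h import *
p0=np.array([590.74,-290.42]);a0=-160.1+np.degrees(3.19);print(a0)
print(np.round(env.state()["qpos"],1))
n=a0+90
print("n",n,"back40",-40*np.array([np.cos(np.radians(n)),np.sin(np.radians(n))]))
A=lambda th:-67.3+ (th-192)*1.0  # k=2: n=A+180
for th in [192,196,200]+list(range(204,289,6)):
    t=T(th,A(th)+180,23.5)-p0;print(th,np.round(t,0),round(np.radians(A(th)-a0),2))
E
```

```text
22.6735366467326
[-27.2  26.9  80.4  -0.1  72.4 -49.7]
n 112.6735366467326 back40 [ 15.41919624 -36.90864922]
192 [-1.  2.] -1.57
196 [-2.  7.] -1.5
200 [-2. 11.] -1.43
204 [-3. 16.] -1.36
210 [-5. 22.] -1.26
216 [-7. 28.] -1.15
222 [-11.  34.] -1.05
228 [-14.  40.] -0.94
234 [-19.  45.] -0.84
240 [-24.  50.] -0.73
246 [-29.  54.] -0.63
252 [-35.  57.] -0.52
258 [-41.  60.] -0.42
264 [-47.  63.] -0.31
270 [-54.  64.] -0.21
276 [-60.  65.] -0.1
282 [-67.  65.] 0.0
288 [-74.  65.] 0.11
```

{"api": "arm_command", "payload": {
  "deltas": [
    [0,[8,-19,0],0],
    [0,[15,-37,0],-0.1],
    [0,[15,-37,0],-0.25],
    [0,[15,-37,0],-0.4],
    [0,[15,-37,0],-0.55],
    [0,[15,-37,0],-0.7],
    [0,[15,-37,0],-0.85],
    [0,[15,-37,0],-1.0],
    [0,[15,-37,0],-1.15],
    [0,[15,-37,0],-1.3],
    [0,[15,-37,0],-1.45],
    [0,[14,-34,0],-1.57],
    [0,[8,-20,0],-1.57],
    [0,[3,-8,0],-1.57],
    [0,[-1,2,0],-1.57],
    [0,[-2,7,0],-1.5],
    [0,[-2,11,1],-1.43],
    [0,[-3,16,1],-1.36],
    [0,[-5,22,1],-1.26]
  ]
}}

```text
time_s: 8.6
ee_pos: [587.0, -270.0, 195.4]
ee_rot: [92.7, 89.7, -46.7]
force: [3.3, -4.8, -2.5]
gripper_width: 0.5
```

```bash
python3 - <<'E'
from h import *
print(np.round(env.state()["qpos"],1))
for c in("scene","top"):
    f=cams.grab_frame(c);save(f,c+"4.png")
    cv2.imwrite("pics/%s4c.png"%c,cv2.resize(f["img"][170:310,250:390,::-1],None,fx=4,fy=4,interpolation=cv2.INTER_CUBIC))
E
```

```text
[-25.7  25.6  82.5  -0.1  71.5  23.8]
```

View pics/scene4c.png

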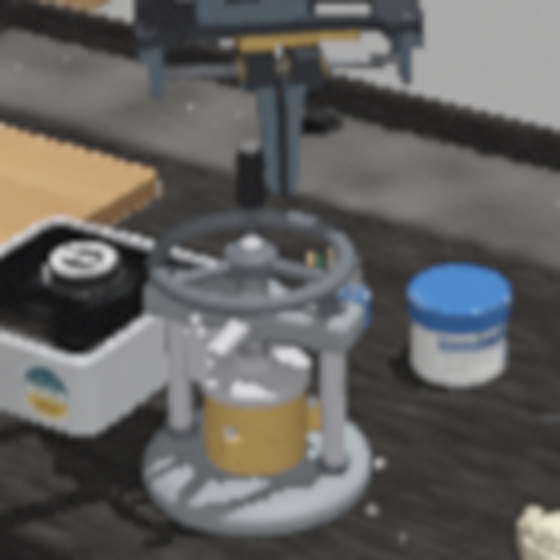

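View pics/top4c.png

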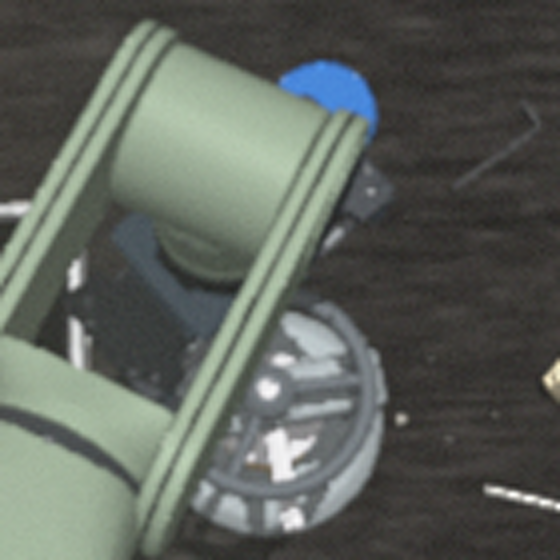

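```bash
python3 - <<'E'
from h import *
p0=np.array([585.74,-268.42]);a0=22.67-np.degrees(1.26)
A=lambda th:-67.3+ (th-192)*1.0
for th in list(range(216,331,6)):
    t=T(th,A(th)+180,23.5)-p0;print(th,np.round(t,0),round(np.radians(A(th)-a0),2))
E
```

```text
216 [-2.  6.] 0.11
222 [-6. 12.] 0.21
228 [-9. 18.] 0.32
234 [-14.  23.] 0.42
240 [-19.  28.] 0.53
246 [-24.  32.] 0.63
252 [-30.  35.] 0.74
258 [-36.  38.] 0.84
264 [-42.  41.] 0.95
270 [-49.  42.] 1.05
276 [-55.  43.] 1.16
282 [-62.  43.] 1.26
288 [-69.  43.] 1.37
294 [-76.  42.] 1.47
300 [-82.  40.] 1.57
306 [-88.  37.] 1.68
312 [-94.  34.] 1.78
318 [-100.   30.] 1.89
324 [-105.   26.] 1.99
330 [-110.   21.] 2.1
```

{"api": "arm_command", "payload": {
  "deltas": [
    [0,[-2,6,0],0.11],
    [0,[-6,12,0],0.21],
    [0,[-9,18,0],0.32],
    [0,[-14,23,0],0.42],
    [0,[-19,28,0],0.53],
    [0,[-24,32,0],0.63],
    [0,[-30,35,1],0.74],
    [0,[-36,38,1],0.84],
    [0,[-42,41,1],0.95],
    [0,[-49,42,1],1.05],
    [0,[-55,43,1],1.16],
    [0,[-62,43,1],1.26],
    [0,[-69,43,2],1.37],
    [0,[-76,42,2],1.47],
    [0,[-82,40,2],1.57],
    [0,[-88,37,2],1.68],
    [0,[-94,34,2],1.78],
    [0,[-100,30,2],1.89],
    [0,[-105,26,2],1.99],
    [0,[-110,21,2],2.1]
  ]
}}

```text
time_s: 10.7
ee_pos: [476.3, -245.4, 197.6]
ee_rot: [80.9, 89.7, 61.7]
force: [2.0, 4.9, 1.7]
gripper_width: 0.2
```

```bash
python3 - <<'E'
from h import *
print(np.round(env.state()["qpos"],1))
for c in("scene","top"):
    f=cams.grab_frame(c);save(f,c+"5.png")
    cv2.imwrite("pics/%s5c.png"%c,cv2.resize(f["img"][170:310,250:390,::-1],None,fx=4,fy=4,interpolation=cv2.INTER_CUBIC))
p0=np.array([475.74,-247.42]);a0=22.67-np.degrees(1.26)+np.degrees(2.1)
A=lambda th:-67.3+ (th-192)*1.0
for th in list(range(332,362,2)):
    t=T(th,A(th)+180,23.5)-p0;print(th,np.round(t,1),round(np.radians(A(th)-a0),2))
E
```

```text
[-28.7  15.9  97.3   0.3  66.8 -99.6]
332 [-1.  -1.8] 0.03
334 [-2.4 -3.6] 0.07
336 [-3.7 -5.4] 0.1
338 [-5.  -7.3] 0.14
340 [-6.2 -9.2] 0.17
342 [ -7.3 -11.1] 0.21
344 [ -8.3 -13.1] 0.24
346 [ -9.3 -15.2] 0.28
348 [-10.2 -17.2] 0.31
350 [-11.  -19.3] 0.35
352 [-11.8 -21.4] 0.38
354 [-12.5 -23.6] 0.42
356 [-13.1 -25.7] 0.45
358 [-13.6 -27.9] 0.49
360 [-14.1 -30.1] 0.52
```

View pics/scene5c.png

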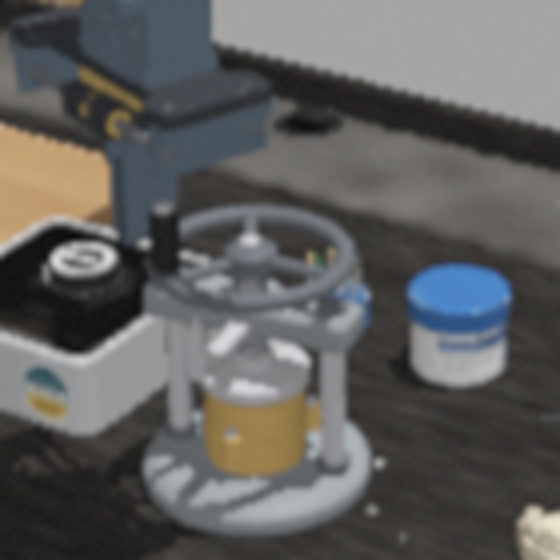

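View pics/top5c.png

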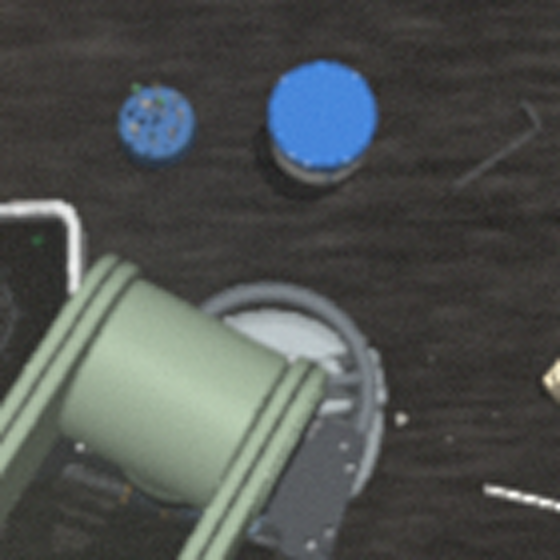

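{"api": "arm_command", "payload": {
  "deltas": [
    [0,[-2.4,-3.6,0],0.07],
    [0,[-5,-7.3,0],0.14],
    [0,[-7.3,-11.1,0],0.21],
    [0,[-9.3,-15.2,0],0.28],
    [0,[-10.2,-17.2,0],0.31],
    [0,[-11,-19.3,0],0.35],
    [0,[-11,-19.3,0],0.35]
  ]
}}

```text
time_s: 11.5
ee_pos: [464.8, -265.8, 197.7]
ee_rot: [76.4, 89.9, 77.0]
force: [0.4, 4.3, 4.9]
gripper_width: 0.6
```

```bash
python3 - <<'E'
from h import *
f=cams.grab_frame("scene");save(f,"scene6.png")
a=cv2.imread("pics/scene1.png")[215:255,280:345];b=f["img"][215:255,280:345,::-1]
im=np.vstack([cv2.resize(x,None,fx=7,fy=7,interpolation=cv2.INTER_CUBIC) for x in(a,b)])
cv2.imwrite("pics/cmp6.png",im)
# model prediction of handle top pixel vs theta (rise included)
for th,r in((0,0),(340,5.7),(345,5.75),(350,5.8),(355,5.9),(360,6)):
    a=np.radians(-169.3+th);P=[C[0]+60*np.cos(a),C[1]+60*np.sin(a),207+r]
    print(th,proj(f,[P,[C[0],C[1],168+r]]).round(2).tolist())
E
```

```text
0 [[300.8, 227.85], [311.91, 231.65]]
340 [[293.7, 223.62], [311.85, 229.63]]
345 [[295.27, 224.23], [311.85, 229.61]]
350 [[296.97, 224.77], [311.85, 229.59]]
355 [[298.79, 225.23], [311.85, 229.56]]
360 [[300.72, 225.61], [311.85, 229.52]]
```

View pics/cmp6.png

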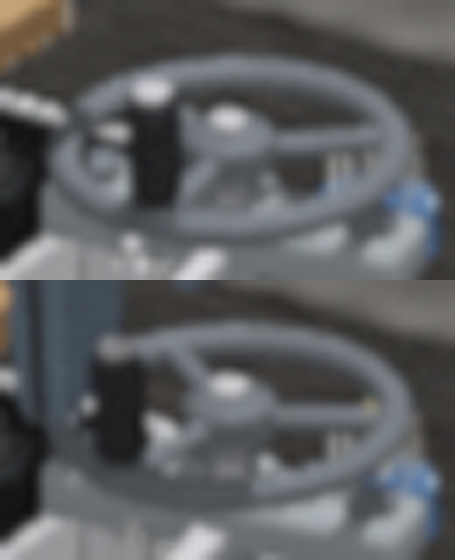

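{"api": "arm_command", "payload": {
  "deltas": [
    [0,[-0.8,-2.2,0],0.03],
    [0,[-1.5,-4.3,0],0.07],
    [0,[-2.1,-6.5,0],0.1],
    [0,[-2.7,-8.6,0],0.14],
    [0,[-3.1,-10.8,0],0.17],
    [0,[-3.1,-10.8,0],0.17]
  ]
}}

```text
time_s: 12.15
ee_pos: [461.5, -277.1, 197.2]
ee_rot: [102.4, 90.0, 112.8]
force: [-0.6, 4.1, 4.1]
gripper_width: 0.8
```

```bash
cat > cmp.py <<'E'
from h import *
import sys
n=sys.argv[1]
f=cams.grab_frame("scene");save(f,"scene%s.png"%n)
A=cv2.imread("pics/scene1.png");B=f["img"][:,:,::-1]
im=np.vstack([cv2.resize(x[215:255,280:345],None,fx=7,fy=7,interpolation=cv2.INTER_CUBIC) for x in(A,B)])
cv2.imwrite("pics/cmp%s.png"%n,im)
# dark grip centroid per row band relative to darkness
for nm,x,r0 in(("start",A,0),("now",B,-2)):
    g=x.astype(float).mean(2); out=[]
    for v in range(232+r0,243+r0):
        row=g[v,288:318]; w=np.clip(60-row,0,None)
        i=np.argmax(np.convolve(w,np.ones(7),"same")); s=slice(max(i-5,0),i+6)
        out.append(288+max(i-5,0)+(w[s]*np.arange(len(w[s]))).sum()/max(w[s].sum(),1e-6))
    print(nm,np.round(out,2),np.median(out).round(2))
# rows for cap
t=A[222:246,295:308]
R=cv2.matchTemplate(B[210:260,280:330].copy(),t,cv2.TM_CCOEFF_NORMED);_,m,_,l=cv2.minMaxLoc(R)
print("tmpl shift",l[0]+280-295,l[1]+210-222,round(m,2))
print(env.state()["ee_pos"].round(1),env.state()["force"].round(1),env.state()["qpos"].round(0))
E
python3 cmp.py 7
```

```text
start [301.51 301.65 301.69 301.65 301.45 301.91 302.01 302.03 301.81 301.89
 301.84] 301.81
now [299.99 300.23 300.85 301.11 301.12 301.07 300.92 300.77 300.38 300.2
 300.15] 300.77
tmpl shift -1 -3 0.77
[ 461.5 -277.1  197.1] [-0.9  3.8  3.3] [ -32.   16.   97.    0.   67. -133.]
```

View pics/cmp7.png

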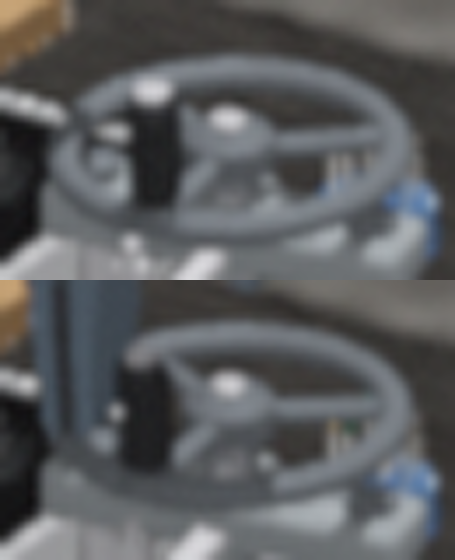

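{"api": "arm_command", "payload": {
  "deltas": [
    [0,[0.2,-1.5,0],0],
    [0,[0.4,-3,0],0],
    [0,[0.4,-3,0],0],
    [0,[0.4,-3,0],0],
    [0,[-2,12,0],0],
    [0,[-4,27,0],0],
    [0,[-4,27,45],0],
    [0,[-4,27,90],0],
    [0,[-4,27,90],0]
  ]
}}

```text
time_s: 13.1
ee_pos: [460.1, -251.3, 293.0]
ee_rot: [-44.0, 89.3, -33.4]
force: [-0.2, -0.3, 0.6]
gripper_width: -0.0
```

```bash
python3 cmp.py 8
```

```text
start [301.51 301.65 301.69 301.65 301.45 301.91 302.01 302.03 301.81 301.89
 301.84] 301.81
now [300.63 300.83 301.62 301.86 302.04 301.87 301.52 301.73 301.65 301.78
 301.94] 301.73
tmpl shift 0 -2 0.86
[ 458.8 -250.6  289.8] [ 0.6 -0.8 -0.8] [ -30.   11.   90.   -0.   78. -130.]
```

View pics/cmp8.png

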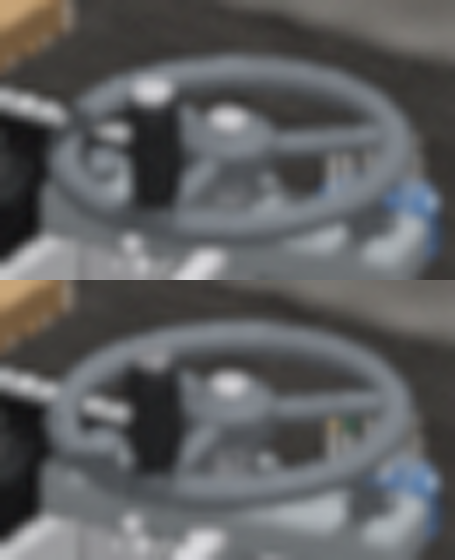

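{"api": "arm_command", "payload": {
  "deltas": [
    [0,[-33,-31,0],-0.15],
    [0,[-66,-62,0],-0.3],
    [0,[-99,-93,0],-0.45],
    [0,[-132,-124,0],-0.6],
    [0,[-165,-155,0],-0.75],
    [0,[-198,-186,0],-0.9],
    [0,[-231,-217,0],-1.05],
    [0,[-264,-248,0],-1.2],
    [0,[-297,-279,0],-1.35],
    [0,[-330,-310,0],-1.5],
    [0,[-330,-310,0],-1.5],
    [0,[-330,-310,0],-1.5]
  ]
}}

```text
time_s: 14.35
ee_pos: [127.1, -559.9, 285.0]
ee_rot: [173.0, 89.8, 97.5]
force: [0.1, -0.1, -0.1]
gripper_width: 0.0
```

```bash
python3 - <<'E'
from h import *
f=cams.grab_frame("top");save(f,"top9.png")
A=cv2.imread("pics/top0.png");B=f["img"][:,:,::-1]
im=np.hstack([cv2.resize(x[235:310,283:350],None,fx=6,fy=6,interpolation=cv2.INTER_CUBIC) for x in(A,B)])
cv2.imwrite("pics/cmp9.png",im)
for nm,x in(("s",A),("n",B)):
    g=cv2.GaussianBlur(x,(0,0),.7).astype(float).mean(2)
    for b,(r0,r1,c0,c1) in (("handle",(285,296,315,329)),("hub",(262,272,311,323))):
        p=g[r0:r1,c0:c1];w=np.clip(p-150,0,None)**1;yy,xx=np.mgrid[r0:r1,c0:c1]
        w2=np.clip(45-p,0,None)
        print(nm,b,p.max().round(),p.min().round(),[round((w*q).sum()/max(w.sum(),1e-6),2) for q in(xx,yy)],"dark",[round((w2*q).sum()/max(w2.sum(),1e-6),2) for q in(xx,yy)])
C0=C
for th,r in((0,0),(355,6),(360,6)):
    a=np.radians(-169.3+th);print(th,proj(f,[[C[0]+60*np.cos(a),C[1]+60*np.sin(a),207+r],[*C,168+r]]).round(2).tolist())
E
```

```text
s handle 239.0 55.0 [np.float64(321.63), np.float64(289.84)] dark [np.float64(0.0), np.float64(0.0)]
s hub 236.0 96.0 [np.float64(316.35), np.float64(266.59)] dark [np.float64(0.0), np.float64(0.0)]
n handle 238.0 53.0 [np.float64(321.81), np.float64(289.57)] dark [np.float64(0.0), np.float64(0.0)]
n hub 234.0 90.0 [np.float64(316.46), np.float64(266.33)] dark [np.float64(0.0), np.float64(0.0)]
0 [[321.92, 290.07], [316.92, 266.92]]
355 [[319.67, 290.16], [316.91, 266.58]]
360 [[321.93, 289.82], [316.91, 266.58]]
```

View pics/cmp9.png

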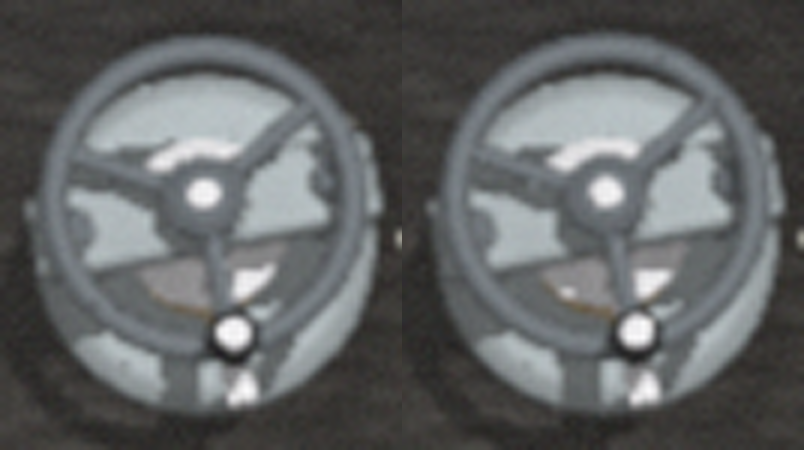

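```bash
python3 - <<'E'
from h import *
A=cv2.imread("pics/top0.png").astype(int);B=cv2.imread("pics/top9.png").astype(int)
for n,(x,y) in dict(stone=(400,261),tub=(329,201),bur=(289,201),jar=(439,304),white=(218,310)).items():
    d=np.abs(A-B)[y-18:y+18,x-18:x+18].mean(2);print(n,d.mean().round(1),d.max().round())
print(env.state()["force"]);env.job_done()
E
```

```text
stone 2.2 10.0
tub 2.3 9.0
bur 2.5 10.0
jar 2.8 10.0
white 2.0 10.0
[0.70280171 1.38000704 0.31667922]
the job is handed in; nothing more can be done
```

I turned the hand wheel one full turn anticlockwise by pushing its upright handle round with the closed fingertips, without gripping it. The handle stands at the pointer again and the job is handed in.

- **How it went:** I pushed the handle about 192° and then backed off once to turn the wrist. From there I pushed on to the pointer, correcting the last degrees by camera. The arm then moved away and stayed clear. The push took about 5–6 N at the readings I took, and the robot's clock read about 14.4 s after the last move.
- **Wheel angle:** In the top view, the handle's direction from the hub agrees with the start picture to about 0.1 pixel, or roughly 0.2°. The scene camera agreed to about 0.1 pixel on the handle's middle. Judged by eye, it could be up to about 0.5° short.
- **One disagreement:** Near the end, the angle worked out from the tool position was about 5° ahead of the handle, so I relied on the camera instead.
- **Loose things:** Comparing the first and last top pictures showed only noise around all five loose things, so they have not moved.
- **Force:** After moving clear, the measured force was only noise, about 1.6 N.

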